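# Index the geared table two turns and unload the paint pot

## Robot

A 7-joint arm with a two-finger parallel gripper is mounted at the origin on the work surface; the furniture and walls round the work are solid. World frame = base frame: x ahead of the robot, y to its left, z up, the work surface at z = 0. Lengths are in mm, angles in rad, forces in N, time in s.
With the tool pointing down it reaches from about 425 to 875 mm from the base axis. Payload 8.4 kg.
Tool frame: the origin (TCP) lies at the centre of the arm's flange, where the gripper is bolted on; the fingertips stand 182 mm ahead of it and the grasp point (between the pads) lies 164 mm ahead of it; z points along the fingers, y is the direction in which the jaws open and shut (so a half turn about z gives the same grasp; the last joint's range is limited). The gripper opens to 87 mm and grips with 3 to 60 N. Pads are 19 mm wide; open, the fingers measure 117 mm over their backs; the gripper's body (75 mm by 190 mm) begins 51 mm behind the grasp point.
Start: joints at [1.094, 0.333, 0.04, 1.465, -0.013, 1.343, -0.059], TCP at [239.748, -604.148, 404.746] pointing down, gripper open.
Joint ranges: [-2.58, 2.58], [-0.38, 2.09], [-1.3, 1.39], [0.25, 2.4], [-1.5, 4.64], [0.08, 2.09], [-2.65, 2.65]. Speed limits (rad/s): [2.22, 2.22, 2.79, 2.79, 3.14, 3.14, 3.14].

## Interface

Orientations are given as a 3x3 rotation matrix whose columns are the frame's x, y, z axes.
In Python, from bench import env gives the robot as it stands.
- The arm moves only by the tool carry_out, never from a script. Its argument "moves" is text: rows parted by semicolons, each of 7 numbers parted by spaces: the shift along the tool's x, y, z in mm, then the turn, a rotation vector about the tool's x, y, z in degrees, then the finger opening in mm, from 0 to 87. In form: dx dy dz wx wy wz hand; .... A call has 1 to 12 rows; each row shifts and turns the commanded pose from where the row before left it, along the tool's axes as they then stand; what a row does not reach is not made up. A row lasts 1/10 s, in which the tool goes at most 50 mm and 8.59 degrees, less where a joint would pass 70% of its speed; a pose out of reach is approached as far as the arm can. A call is refused whole if a number of a shift passes 50 or a number of a turn 8.59, either way. A call with a gripper value outside its range is refused whole. The fingers move at their own pace and stop on an object; the grip force is fixed at half the most. Time passes only in rows, so rows that do not move let the fingers close. It gives the time, the measured TCP pose, the force and the opening at its end, in the units of the state.
- env.get_state(): the state, without advancing time (a new reading comes with each control period).
- env.camera(name): name is "side" or "top"; returns a dict with "color" (384x512x3 uint8, blue, green, red), "fovy" (degrees; the focal length in pixels is half the picture's height over the tangent of half this angle, whatever the lens; pixels are square), "cx", "cy" (the principal point, pixels), "k1" (the pictures are not rectified: a ray, as slopes to the right and down, at radius r is drawn at 1 + k1 r^2 times it, then the intrinsics apply), "R" (3x3) and "t" (3): a world point X has camera coordinates R X + t. Camera axes: x right, y down, z forward; pixel columns grow to the right and rows downward; lengths in mm; the calibration is good to about 2 mm. A picture is of the moment at which its call begins. There is no depth.
- env.job_done(): hands the job in, once; it reports no verdict.
Trained networks look in a picture, given as the dict that the camera call returned (one of the last four; its "shot" number tells which), for a name from the list of things; names that differ only in an ending like _2 or _b are one class to them, and where a whole thing is asked for, a point or a joint stands for the part that bears it (a point fixed in the world has none). Each returns a list of dicts, best first, with "p" (0 to 1); they miss things now and then, are a little off and sometimes report something else, mostly with a low value. They report only what shows in the picture. A call takes as long as a camera call. They do not tell look-alikes from the thing itself.
- env.recognise(picture, label): "point" ([x, y, z] in mm, in world coordinates, good to about 4 mm: the middle of the surface that is visible of it).
The state is a dict: "clock": time; "joints": joint angles; "joint_velocities": joint speeds; "effort": joint torques, N m; "position": TCP position; "orientation": TCP orientation; "wrist_force": force on the tool from outside, world axes, zero at the start; "ft_torque": the same for the moment, N m; "width": finger opening in mm.
Only numpy, scipy, OpenCV 4.12 (cv2) and the standard library are available. Lean on these libraries where they do the work, as an engineer would, in place of code of your own. Each camera call takes 0.05 s, during which the arm holds its last target.

## Task

The paint pot stands at the back of the geared indexing table, out of reach under the clear dust hood. Crank the handwheel exactly two full turns, in the direction that brings the pot round to the empty place at the front pointer, and stop there. Then lift the pot off the table and stand it upright on the middle of the blank plaster tile, leaving the table as indexed and the spray bottle standing on it.

Things in the scene. Friction and masses are not known exactly. Their poses are not given: they have to be found in the camera images.
- index_table: fixed grey bed, 250 x 380 x 16 mm, of the indexing table, carrying platter, handwheel and hood. Its origin is on the work surface directly under the platter's axis; x points from the front pointer to the back, y to the left as seen from the front, z up
- platter_axis (a point): fixed point on the platter's vertical axis, at its top face, 60 mm above the work surface. Round aluminium platter, 224 mm across, with three ring seats (60 mm inside, rim 7 mm high) 120 degrees apart, 72 mm from the axis. At the start the front seat (bed x -72, y 0) is empty; back left (36, 62) and back right (36, -62) hold pot and bottle, either way round
- hood_edge (a point): middle of the lower front edge of the clear hood, an aluminium strip 240 mm above the work surface. From here the hood plate runs 121 mm back (bed x 8 to 129 mm) and 195 mm to either side (bed y -270 to 120 mm), over the back of the platter and the far part of the handwheel; two posts at the back carry it
- handwheel (a joint): angle of the handwheel, 0 at the start, positive counter-clockwise as seen by someone facing the wheel. 6 to 1 gear: one full turn (6.283) turns the platter 60 degrees; a counter-clockwise wheel turns the platter counter-clockwise as seen from above. It turns easily (about 2 to 3 N at the knob) and stays where it is left
- wheel_hub (a point): centre of the dark steel handwheel (128 mm across, rim 12 mm thick, hub standing 18 mm above this point), right front on the bed, at (-30, -195, 105) mm in the bed's frame. Its z axis is the wheel's axis, pointing up and out, leaning 40 degrees from vertical towards the front; its x and y turn with the wheel, the crank knob standing on its -x side
- knob_middle (a point): middle of the crank knob: black cylinder 23 mm thick, 46 mm long, free to spin, parallel to the wheel's axis and 50 mm from it. The point is 31 mm above the wheel's centre plane along the axis; the knob ends 23 mm above it, the rim lies 25 mm below it. The hood hangs over the far part of the turn: take the knob along its own axis, the tool leaning back 40 degrees
- front_place (a point): fixed point on the bed: where the centre of the pot is when its seat stands exactly at the front pointer (72 mm in front of the platter's axis, 90.5 mm above the work surface)
- pot_centre (a point): centre (half-way up) of the paint pot: the squat screw-lid pot on the platter, 61 mm high, body 52 mm in diameter (lower 46 mm), lid 55 mm in diameter, about 0.1 to 0.2 kg; z is up along the pot
- bottle_centre (a point): centre (half-way up) of the slim clear spray bottle, 37 mm in diameter and 139 mm high; stands in the other back seat and stays on the platter
- tile_top (a point): centre of the upper face of the blank plaster tile, 200 x 200 mm, 10 mm thick, fixed flat on the work surface to the right; z up
Mind the look-alikes: they are no part of the job. Of the things that look like the part that bears bottle_centre, the smaller one is meant. Leave any yellow look-alike of the part that bears pot_centre alone.

How it is judged (in metres and radians):
On the way:
1. the pot, still in its seat, has been brought to the front place by two turns of the wheel, and the wheel stands still (distance between pot_centre and front_place below 0.008 m and angle between pot_centre's own z axis and vertical below 0.1 rad and (value of joint handwheel between 12.17 and 12.97 rad or value of joint handwheel between -12.97 and -12.17 rad) and velocity of joint handwheel between -0.15 and 0.15 rad/s), for 0.3 s.
At the end, for the whole second after the job is handed in: the handwheel stands two full turns (12.57 rad, within 0.4 rad) from its start, in the direction that brought the pot to the front; the pot stands upright and at rest on the tile, its centre within 35 mm of the tile's centre; the spray bottle still stands upright on the platter (horizontal distance between pot_centre and tile_top below 0.035 m and z of pot_centre in the frame of tile_top between 0.025 and 0.036 m and angle between pot_centre's own z axis and vertical below 0.1 rad and (value of joint handwheel between 12.17 and 12.97 rad or value of joint handwheel between -12.97 and -12.17 rad) and angle between bottle_centre's own z axis and vertical below 0.15 rad and horizontal distance between bottle_centre and platter_axis below 0.1 m and height (world z) of bottle_centre above 0.12 m); the robot touches nothing.
It fails at once if the spray bottle is knocked over (angle between bottle_centre's own z axis and vertical above 0.5 rad).
It fails at once if the pot is tipped over (angle between pot_centre's own z axis and vertical above 0.8 rad).
It also fails if it takes over 72 s, if anything falls off the work surface, if the arm or the gripper's body presses on something with over 40 N, if the wrist force passes 120 N, or if a joint passes its speed limit or range.

## Working session

There is one attempt and no reset: what is moved stays moved. The work goes in short steps, Python scripts to look and compute and a tool call to move; the robot and the scene stay as the last step left them, time stands still between calls to the robot, and variables do not carry over. Pictures are saved under pics/ and viewed, and the job is handed in when it is done.

Besides the shell and the picture viewer there is one more tool, called after "Call:" as name(argument=value, ...) on one line, values as JSON. carry_out: Moves the arm, as the interface text tells. Its arguments: {"type":"object","properties":{"moves":{"type":"string"}},"required":["moves"]}

```bash
ls; mkdir -p pics
python3 - <<'E'
from bench import env
import cv2,numpy as np
s=env.get_state()
for k,v in s.items(): print(k,np.round(v,3).tolist())
for n in("side","top"):
    c=env.camera(n); cv2.imwrite(f"pics/{n}0.png",c["color"])
    print(n,{k:(np.round(v,4).tolist() if k!="color" else 0) for k,v in c.items()})
    for l in["index_table","wheel_hub","knob_middle","pot_centre","bottle_centre","tile_top","hood_edge","handwheel","platter_axis"]:
        try: print(l,[(np.round(d["point"],0).tolist(),round(d["p"],2)) for d in env.recognise(c,l)])
        except Exception as e: print(l,e)
E
```

```text
pics
clock 0.0
joints [1.094, 0.334, 0.04, 1.466, -0.013, 1.343, -0.059]
joint_velocities [0.0, -0.001, 0.0, -0.001, -0.0, -0.0, 0.001]
effort [-0.0, -65.638, 1.335, -40.38, -0.06, 0.045, 0.0]
position [239.696, -604.009, 403.852]
orientation [[0.93, 0.369, -0.001], [0.369, -0.93, 0.001], [-0.0, -0.002, -1.0]]
wrist_force [-0.868, -0.343, 0.072]
ft_torque [0.04, -0.004, 0.052]
width 86.925
side {'color': 0, 'fovy': 48.0728, 'cx': 256.7018, 'cy': 189.9911, 'k1': -0.032, 'R': [[-0.9144, -0.4047, -0.0056], [-0.1367, 0.3219, -0.9368], [0.381, -0.8559, -0.3497]], 't': [588.526, 225.369, 1263.3637], 'shot': 1}
index_table [([597.0, 332.0, 59.0], 0.66)]
wheel_hub [([551.0, 139.0, 109.0], 0.77), ([416.0, -248.0, 14.0], 0.69)]
knob_middle [([552.0, 143.0, 111.0], 0.76), ([599.0, 327.0, 61.0], 0.57)]
pot_centre [([781.0, 107.0, 51.0], 0.48), ([596.0, 334.0, 61.0], 0.3)]
bottle_centre [([412.0, -248.0, 14.0], 0.64), ([800.0, 251.0, 74.0], 0.61), ([628.0, 399.0, 126.0], 0.59)]
tile_top [([413.0, -249.0, 16.0], 0.68), ([599.0, 333.0, 60.0], 0.25)]
hood_edge [([597.0, 330.0, 61.0], 0.95)]
handwheel [([552.0, 136.0, 110.0], 0.94)]
platter_axis [([599.0, 329.0, 60.0], 0.71)]
top {'color': 0, 'fovy': 53.1701, 'cx': 261.9918, 'cy': 197.7769, 'k1': -0.0635, 'R': [[0.0202, -0.9996, 0.019], [-0.9816, -0.0234, -0.1894], [0.1898, -0.0149, -0.9817]], 't': [29.3264, 614.6326, 1310.258], 'shot': 2}
index_table [([616.0, 242.0, 142.0], 0.61)]
wheel_hub [([557.0, 130.0, 117.0], 0.77), ([620.0, 256.0, 119.0], 0.49)]
knob_middle []
pot_centre [([619.0, 255.0, 120.0], 0.72), ([800.0, 96.0, 68.0], 0.62)]
bottle_centre [([612.0, 247.0, 140.0], 0.62)]
tile_top [([415.0, -262.0, 7.0], 0.9)]
hood_edge [([616.0, 241.0, 140.0], 0.83)]
handwheel [([561.0, 131.0, 116.0], 0.56), ([616.0, 244.0, 141.0], 0.53)]
platter_axis [([617.0, 237.0, 141.0], 0.86)]
```

View pics/side0.png

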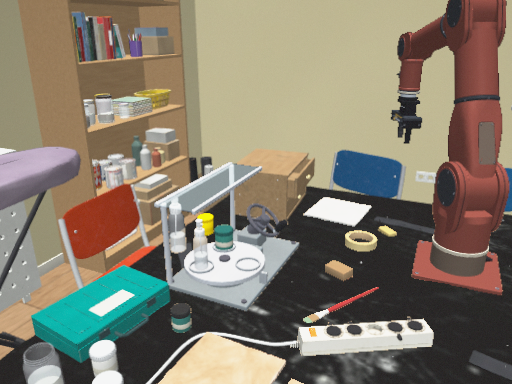

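View pics/top0.png

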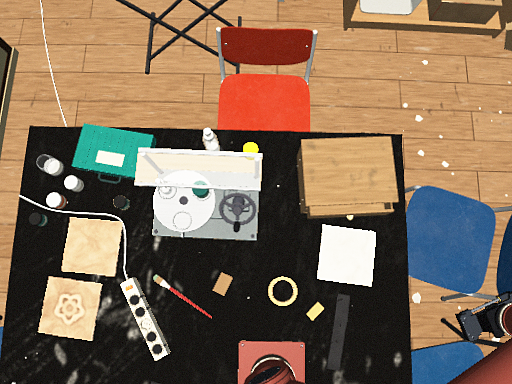

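Run:
```python
import cv2
a=cv2.imread("pics/side0.png")[150:310,140:320]; cv2.imwrite("pics/s0z.png",cv2.resize(a,None,fx=4,fy=3.7,interpolation=cv2.INTER_CUBIC) if 0 else cv2.resize(a,None,fx=3.7,fy=3.7,interpolation=cv2.INTER_CUBIC))
a=cv2.imread("pics/top0.png")[120:250,120:280]; cv2.imwrite("pics/t0z.png",cv2.resize(a,None,fx=4,fy=4,interpolation=cv2.INTER_CUBIC))
```

```text
(no output)
```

View pics/s0z.png

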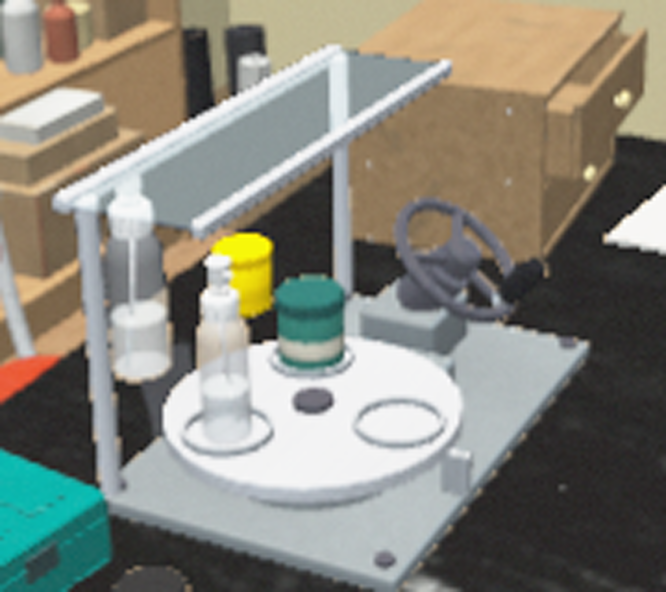

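View pics/t0z.png

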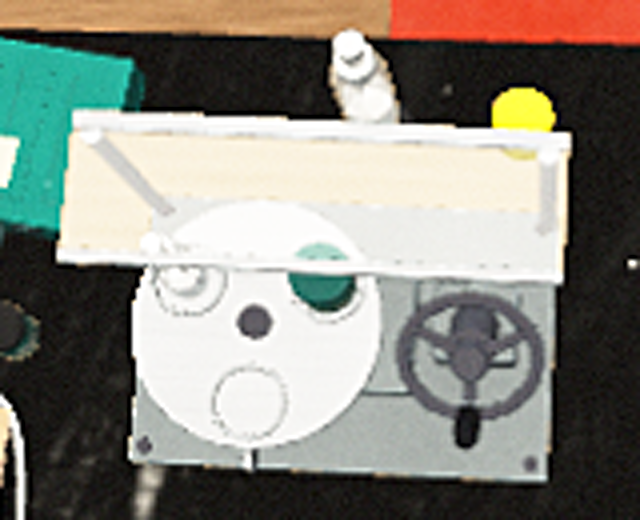

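```bash
cat > h.py <<'E'
import numpy as np,cv2
from scipy.optimize import least_squares
from bench import env
def proj(c,P):
    f=c["color"].shape[0]/2/np.tan(np.radians(c["fovy"])/2)
    K=np.array([[f,0,c["cx"]],[0,f,c["cy"]],[0,0,1]])
    r,_=cv2.Rodrigues(np.array(c["R"],float))
    return cv2.projectPoints(np.array(P,float).reshape(-1,3),r,np.array(c["t"],float),K,np.array([c["k1"],0,0,0.]))[0].reshape(-1,2)
def bed(p,P):
    x,y,a=p[:3]; P=np.array(P,float).reshape(-1,3); C=np.array([[np.cos(a),-np.sin(a),0],[np.sin(a),np.cos(a),0],[0,0,1]])
    return P@C.T+[x,y,0]
s,c=np.sin(np.radians(40)),np.cos(np.radians(40))
HUB=np.array([-30,-195,105.]); AX=np.array([-s,0,c]); WX=np.array([c,0,s])
E
cat > fit.py <<'E'
from h import *
S=env.camera("side");T=env.camera("top")
uz=lambda p,o,k:(np.array(p,float)+.5)/k-.5+o
pts=[# bed pt, side zoom, top zoom
([8,120,240],(198,228),(58,261)),([8,-270,240],(448,67),(562,281)),([129,120,240],(58,200),(75,113)),([129,-270,240],(337,48),(570,135)),
([-72,0,64],(400,422),(250,402)),([0,0,66],(313,398),(254,321)),(HUB+AX*18,(462,252),(466,352)),(HUB+AX*31-WX*50,(524,282),(468,427))]
def res(p,raw=False):
    r=[]
    W=bed(p,[q[0] for q in pts])
    a=proj(S,W)-[uz(q[1],(140,150),3.7) for q in pts]
    b=proj(T,W)-[uz(q[2],(120,120),4) for q in pts]
    return (a,b) if raw else np.r_[a.ravel(),b.ravel()]
f=least_squares(res,[600,240,0],loss="soft_l1")
print(f.x,np.degrees(f.x[2])); print(np.round(np.hstack(res(f.x,True)),1))
np.save("bed.npy",f.x)
# tile
P=bed(f.x,[HUB,HUB+AX*31-WX*50,[-72,0,90.5]]);print(np.round(P,1))
I=T["color"].copy()
g=cv2.inRange(I[200:300,300:390],(190,190,190),(255,255,255));n,l,st,ce=cv2.connectedComponentsWithStats(g)
i=1+np.argmax(st[1:,4]);px=ce[i]+[300,200];print(px,st[i])
g=least_squares(lambda q:(proj(T,[[q[0],q[1],10]])-px).ravel(),[420,-255]);print("tile",g.x)
J=S["color"];g=cv2.inRange(J[180:240,290:385],(190,190,190),(255,255,255));n,l,st,ce=cv2.connectedComponentsWithStats(g)
i=1+np.argmax(st[1:,4]);print("tile side centroid",ce[i]+[290,180],"pred",proj(S,[[*least_squares(lambda q:(proj(T,[[q[0],q[1],10]])-px).ravel(),[420,-255]).x,10]]))
E
python3 fit.py
```

```text
[ 5.99386678e+02  3.21989599e+02 -2.28664864e-02] -1.3101531614001098
[[ 1.3  3.4  0.6  0. ]
 [ 1.2  1.7 -0.   0.7]
 [-1.5  2.9  0.5 -0.2]
 [-2.4  2.3 -0.3 -0.2]
 [-0.3 -0.8 -0.6 -0.3]
 [-0.1 -0.4 -0.  -0.3]
 [ 2.  -1.8  0.7  3.7]
 [-0.8 -0.7 -0.3 -0.5]]
[[564.9 127.7 105. ]
 [506.7 129.1  96.6]
 [527.4 323.6  90.5]]
[346.53861321 255.09924417] [  17   24   59   63 3043]
tile [ 419.01125824 -268.50568868]
tile side centroid [338.41217391 210.51130435] pred [[338.55676061 208.83458465]]
```

```bash
sed -i 's/,240\],/,245],/; s/,240\],/,245],/g; s/,(HUB+AX\*18[^)]*)[^)]*))/,/; s/,,/,/' fit.py; grep -n HUB fit.py|head; python3 fit.py
cat > plan.py <<'E'
from h import *
from scipy.spatial.transform import Rotation as Ro
B=np.load("bed.npy");YAW=B[2]
def tiltR(deg): # tool leaning, jaws along bed y
    t=np.radians(deg);Z=Ro.from_euler("z",YAW).as_matrix()
    return Z@np.array([[np.cos(t),0,np.sin(t)],[0,-1,0],[np.sin(t),0,-np.cos(t)]])
def rows(p,R,wps,hand):
    out=[]
    for q,Q,n in wps:
        w=Ro.from_matrix(R.T@Q).as_rotvec(degrees=True)/n; st=(np.array(q)-p)/n
        for i in range(n):
            o=np.round(np.r_[R.T@st,w],1); out.append(o)
            p=p+R@o[:3]; R=R@Ro.from_rotvec(o[3:],degrees=True).as_matrix()
        # resync
    print("; ".join(" ".join(f"{v:g}" for v in o)+f" {hand}" for o in out)); print(len(out),"end",p.round(1),"max",max(np.linalg.norm(o[:3]) for o in out),max(np.linalg.norm(o[3:]) for o in out))
    return p,R
def knob(ang): # wheel angle rad, ccw; knob middle world
    return bed(B,HUB+AX*31-50*(np.cos(ang)*WX+np.sin(ang)*np.cross(AX,WX)))[0]
E
python3 - <<'E'
from plan import *
s=env.get_state();p=np.array(s["position"]);R=np.array(s["orientation"])
p,R=rows(p,R,[([450,-250,480],tiltR(0),10)],87)
rows(p,R,[([410,127,400],tiltR(40),10)],87)
print(knob(0),tiltR(40).round(3).tolist())
E
```

```text
6:([-72,0,64],(400,422),(250,402)),([0,0,66],(313,398),(254,321)),(HUB+AX*31-WX*50,(524,282),(468,427))]
17:P=bed(f.x,[HUB,HUB+AX*31-WX*50,[-72,0,90.5]]);print(np.round(P,1))
[ 5.98480073e+02  3.21514649e+02 -2.61292240e-02] -1.4970942579480935
[[ 1.5  1.5  0.3 -0.2]
 [ 1.7  0.3  0.1  1. ]
 [-1.2  1.   0.3 -0.5]
 [-1.8  0.8 -0.  -0.1]
 [ 0.  -0.8 -0.5 -0.1]
 [ 0.3 -0.4  0.1 -0.1]
 [-0.3 -0.7 -0.2 -0.1]]
[[563.4 127.4 105. ]
 [505.2 128.9  96.6]
 [526.5 323.4  90.5]]
[346.53861321 255.09924417] [  17   24   59   63 3043]
tile [ 419.01125824 -268.50568868]
tile side centroid [338.36663771 210.49348393] pred [[338.55676061 208.83458465]]
32.6 -25.2 -7.5 -0 -0 2.3 87; 31.6 -26.5 -7.5 -0 -0 2.3 87; 30.5 -27.7 -7.5 -0 -0 2.3 87; 29.3 -28.9 -7.5 -0 -0 2.3 87; 28.2 -30.1 -7.5 -0 -0 2.3 87; 26.9 -31.2 -7.5 -0 -0 2.3 87; 25.7 -32.2 -7.5 -0 -0 2.3 87; 24.3 -33.2 -7.5 -0 -0 2.3 87; 23 -34.2 -7.5 -0 -0 2.3 87; 21.6 -35.1 -7.5 -0 -0 2.3 87
10 end [ 450.  -249.8  479.8] max 41.922547632509165 2.3
-4.9 -37.6 8 -0 4 0 87; -5.4 -37.6 7.6 -0 4 0 87; -5.9 -37.6 7.2 -0 4 0 87; -6.4 -37.6 6.8 -0 4 0 87; -6.9 -37.6 6.3 -0 4 0 87; -7.3 -37.6 5.8 -0 4 0 87; -7.7 -37.6 5.3 -0 4 0 87; -8.1 -37.6 4.8 -0 4 0 87; -8.4 -37.6 4.2 -0 4 0 87; -8.6 -37.6 3.6 -0 4 0 87
10 end [410.1 127.3 400. ] max 38.76093394127649 4.0
[505.18693247 128.88629572  96.60799725] [[0.766, -0.026, 0.643], [-0.02, -1.0, -0.017], [0.643, 0.0, -0.766]]
```

Call:
carry_out(moves="32.6 -25.2 -7.5 0 0 2.3 87; 31.6 -26.5 -7.5 0 0 2.3 87; 30.5 -27.7 -7.5 0 0 2.3 87; 29.3 -28.9 -7.5 0 0 2.3 87; 28.2 -30.1 -7.5 0 0 2.3 87; 26.9 -31.2 -7.5 0 0 2.3 87; 25.7 -32.2 -7.5 0 0 2.3 87; 24.3 -33.2 -7.5 0 0 2.3 87; 23 -34.2 -7.5 0 0 2.3 87; 21.6 -35.1 -7.5 0 0 2.3 87")

```text
clock: 2.2
position: [450.4, -248.2, 480.4]
orientation: [[1.0, -0.025, 0.001], [-0.025, -1.0, -0.0], [0.001, 0.0, -1.0]]
wrist_force: [1.4, -0.6, -0.1]
width: 87.1
```

Call:
carry_out(moves="-4.9 -37.6 8 0 4 0 87; -5.4 -37.6 7.6 0 4 0 87; -5.9 -37.6 7.2 0 4 0 87; -6.4 -37.6 6.8 0 4 0 87; -6.9 -37.6 6.3 0 4 0 87; -7.3 -37.6 5.8 0 4 0 87; -7.7 -37.6 5.3 0 4 0 87; -8.1 -37.6 4.8 0 4 0 87; -8.4 -37.6 4.2 0 4 0 87; -8.6 -37.6 3.6 0 4 0 87; 0 0 0 0 0 0 87")

```text
clock: 3.3
position: [409.1, 128.6, 400.0]
orientation: [[0.768, -0.019, 0.64], [-0.014, -1.0, -0.012], [0.64, 0.0, -0.768]]
wrist_force: [-1.5, 0.0, 0.6]
width: 87.1
```

Run:
```python
from plan import *
s=env.get_state();print(s["clock"],s["joints"],s["position"],s["orientation"])
p=np.array(s["position"]);R=np.array(s["orientation"])
g=knob(0)-tiltR(40)[:,2]*164
rows(p,R,[(g-tiltR(40)[:,2]*65,tiltR(40),5),(g,tiltR(40),5)],87)
```

```text
3.3 [ 0.21107302 -0.37369853 -0.60413045  2.21338128  0.12749664  0.6054016
 -2.09995266] [409.1114479  128.57582984 400.04876957] [[ 7.68175625e-01 -1.86241608e-02  6.39968241e-01]
 [-1.41383403e-02 -9.99826520e-01 -1.21259166e-02]
 [ 6.40083054e-01  2.66744770e-04 -7.68305676e-01]]
-24.2 -0.6 13.1 -0.1 0 0.1 87; -24.2 -0.6 13.1 -0.1 0 0.1 87; -24.2 -0.6 13.1 -0.1 0 0.1 87; -24.2 -0.6 13.1 -0.1 0 0.1 87; -24.3 -0.6 13.1 -0.1 0 0.1 87; 0 -0.1 13 0 0 -0 87; 0 -0.1 13 0 0 -0 87; 0 -0.1 13 0 0 -0 87; 0 -0.1 13 0 0 -0 87; 0 -0.1 13 0 0 -0 87
10 end [399.7 131.8 222.3] max 27.61267824750073 0.14142135623730953
```

Call:
carry_out(moves="-12 -0.4 15 -0.1 0 0.1 87; -12 -0.4 15 -0.1 0 0.1 87; -12 -0.4 15 -0.1 0 0.1 87; -12 -0.4 15 -0.1 0 0.1 87; -12 -0.4 15 -0.1 0 0.1 87; -12 -0.4 15 -0.1 0 0.1 87; 0 0 0 0 0 0 87")

```text
clock: 4.0
position: [412.0, 124.9, 283.5]
orientation: [[0.772, -0.041, 0.634], [-0.029, -0.999, -0.029], [0.635, 0.004, -0.772]]
wrist_force: [1.3, -0.6, 0.1]
width: 86.8
```

```bash
cat > look.py <<'E'
import sys
from plan import *
n=sys.argv[1]
S=env.camera("side");T=env.camera("top")
a=cv2.resize(S["color"][150:310,160:320],(560,560),interpolation=cv2.INTER_CUBIC)
cv2.imwrite(f"pics/s{n}.png",a)
cv2.imwrite(f"pics/t{n}.png",cv2.resize(T["color"][120:250,130:290],(640,520),interpolation=cv2.INTER_CUBIC))
E
python3 look.py 1
python3 - <<'E'
from plan import *
s=env.get_state();print(s["clock"],np.round(s["joints"],2),s["position"],s["orientation"])
p=np.array(s["position"]);R=np.array(s["orientation"])
g=knob(0)-tiltR(40)[:,2]*164
print(tiltR(40).T@(p-g))
E
```

```text
4.1 [ 0.49 -0.23 -0.93  2.35  0.43  0.35 -2.46] [412.89303821 125.42955877 285.74340355] [[ 0.76983888 -0.0406265   0.63694394]
 [-0.0294342  -0.99917012 -0.02815505]
 [ 0.63755919  0.00292692 -0.77039582]]
[ 50.96598735   5.86685043 -40.13319687]
```

View pics/s1.png

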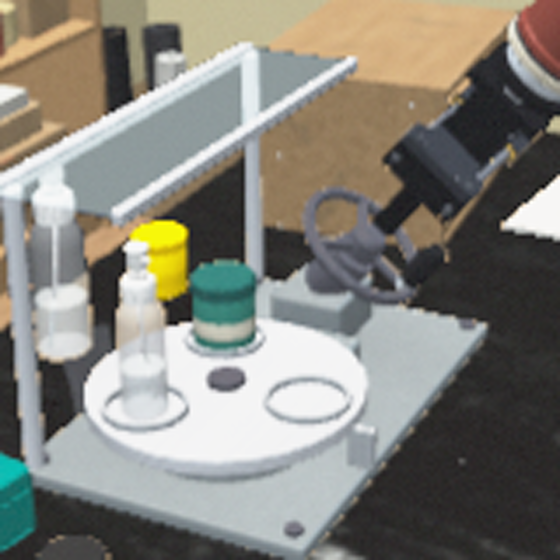

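View pics/t1.png

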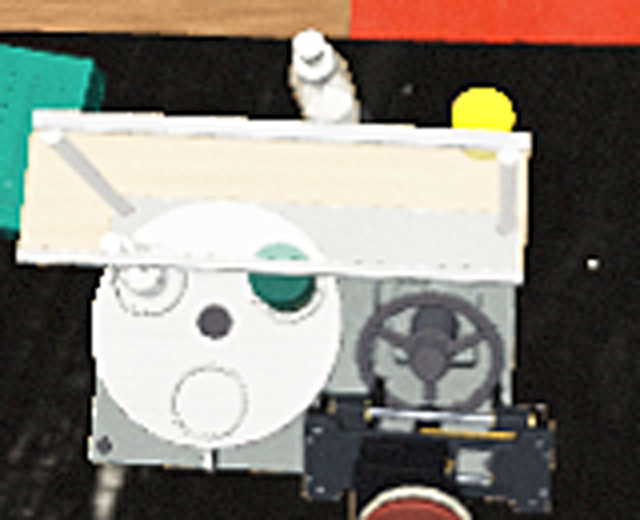

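Call:
carry_out(moves="16 0 -19 0 -2.5 0 87; 16 0 -19 0 -2.5 0 87; 16 0 -19 0 -2.5 0 87; 16 0 -19 0 -2.5 0 87; 0 0 0 0 0 -8 87; 0 0 0 0 0 -8 87; 0 0 0 0 0 -8 87; 0 0 0 0 0 -8 87; 0 0 0 0 0 -8 87; 0 0 0 0 0 -8 87")

```text
clock: 5.1
position: [419.9, 126.2, 385.8]
orientation: [[0.606, 0.623, 0.495], [0.725, -0.689, -0.019], [0.329, 0.37, -0.869]]
wrist_force: [0.8, -0.2, 0.5]
width: 86.8
```

Run:
```python
from plan import *
s=env.get_state();print(s["clock"],np.round(s["joints"],2),s["position"],s["orientation"])
```

```text
5.1 [ 0.06 -0.26 -0.47  2.15  0.16  0.76 -1.28] [419.93942386 126.22265841 385.8475899 ] [[ 0.60557554  0.62309022  0.49501196]
 [ 0.72465347 -0.68883916 -0.01944088]
 [ 0.3288702   0.37048506 -0.86866865]]
```

Good; the flip relieves j7 and j3. Continue.

Call:
carry_out(moves="0 0 0 0 0 -8 87; 0 0 0 0 0 -8 87; 0 0 0 0 0 -8 87; 0 0 0 0 0 -8 87; 0 0 0 0 0 -8 87; 0 0 0 0 0 -8 87; 0 0 0 0 0 -8 87; 0 0 0 0 0 -8 87; 0 0 0 0 0 -8 87; 0 0 0 0 0 -8 87; 0 0 0 0 0 -8 87; 0 0 0 0 0 -8 87")

```text
clock: 6.3
position: [420.0, 126.1, 385.8]
orientation: [[-0.683, 0.537, 0.495], [0.61, 0.792, -0.019], [-0.402, 0.288, -0.869]]
wrist_force: [-0.6, 0.1, 0.5]
width: 87.1
```

Run:
```python
from plan import *
s=env.get_state();print(s["clock"],np.round(s["joints"],2),s["position"],s["orientation"])
p=np.array(s["position"]);R=np.array(s["orientation"])
F=np.diag([-1,-1,1.])
for t in(40,33,30):
  Q=tiltR(t)@F
  for k in (knob(0)+tiltR(40)[:,0]*70-tiltR(40)[:,2]*35,knob(0)-tiltR(40)[:,2]*0):
    print(t,(k-Q[:,2]*164).round())
Q=tiltR(32)@F; A=tiltR(40)
tc=lambda u,v:knob(0)+A[:,0]*u-A[:,2]*v-Q[:,2]*164
rows(p,R,[(tc(50,35),Q,5),(tc(0,12),Q,4),(tc(0,0),Q,2)],87)
```

```text
6.3 [-0.24 -0.25 -0.22  2.16  0.27  0.79  0.29] [419.9750548  126.07757465 385.78294427] [[-0.68299406  0.53746337  0.49462334]
 [ 0.60964445  0.79244107 -0.01925608]
 [-0.40230928  0.28839258 -0.8688941 ]]
40 [431. 131. 294.]
40 [400. 132. 222.]
33 [447. 130. 306.]
33 [416. 131. 234.]
30 [454. 130. 310.]
30 [423. 131. 239.]
6 -3 17.2 -0.2 -0.4 -7.3 87; 6.4 -2.3 17.2 -0.2 -0.4 -7.3 87; 6.8 -1.5 17.1 -0.2 -0.4 -7.3 87; 7 -0.7 17.1 -0.2 -0.4 -7.3 87; 7.2 0.2 17 -0.2 -0.4 -7.3 87; 11.6 0.1 7.5 -0 -0 0.1 87; 11.6 0.1 7.5 -0 -0 0.1 87; 11.6 0 7.5 -0 -0 0.1 87; 11.6 0 7.5 -0 -0 0.1 87; -0.9 -0 5.9 -0 -0.1 -0.1 87; -0.9 -0 5.9 -0 -0.1 -0.1 87
11 end [418.3 131.2 235.6] max 18.495675170158023 7.313685801290618
```

Call:
carry_out(moves="6 -3 17.2 -0.2 -0.4 -7.3 87; 6.4 -2.3 17.2 -0.2 -0.4 -7.3 87; 6.8 -1.5 17.1 -0.2 -0.4 -7.3 87; 7 -0.7 17.1 -0.2 -0.4 -7.3 87; 7.2 0.2 17 -0.2 -0.4 -7.3 87; 11.6 0 7.5 0 0 0 87; 11.6 0 7.5 0 0 0 87; 11.6 0 7.5 0 0 0 87; 11.6 0 7.5 0 0 0 87; 0 0 0 0 0 0 87")

```text
clock: 7.3
position: [409.9, 130.9, 242.8]
orientation: [[-0.85, 0.029, 0.526], [0.023, 1.0, -0.017], [-0.526, -0.003, -0.851]]
wrist_force: [0.6, -0.2, -0.0]
width: 87.4
```

```bash
python3 look.py 2
python3 - <<'E'
from plan import *
s=env.get_state();print(s["clock"],np.round(s["joints"],2),s["position"],s["orientation"],s["wrist_force"])
p=np.array(s["position"]);R=np.array(s["orientation"])
print("grasp rel knob in wheel axes",tiltR(40).T@(p+R[:,2]*164-knob(0)))
E
```

```text
7.4 [-0.27 -0.08 -0.26  2.36  0.63  0.46  0.5 ] [410.98903735 131.37692932 244.29715912] [[-0.84898348  0.02874378  0.52763703]
 [ 0.02362616  0.9995857  -0.01643867]
 [-0.52789094 -0.00149012 -0.84931086]] [ 1.03466633 -0.08315329  1.5496611 ]
grasp rel knob in wheel axes [ -0.46512219   0.40550705 -11.35855264]
```

View pics/s2.png

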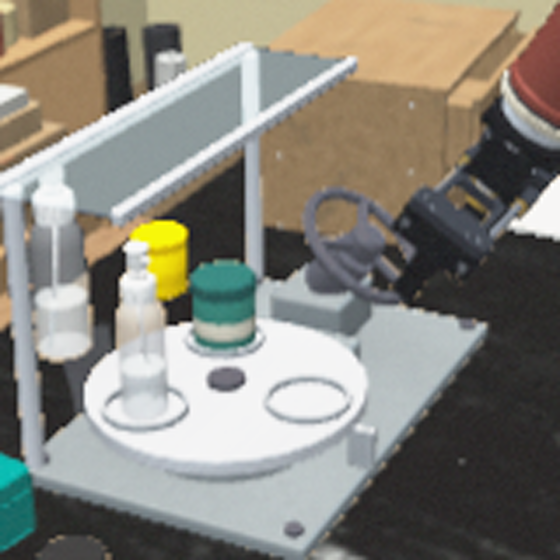

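View pics/t2.png

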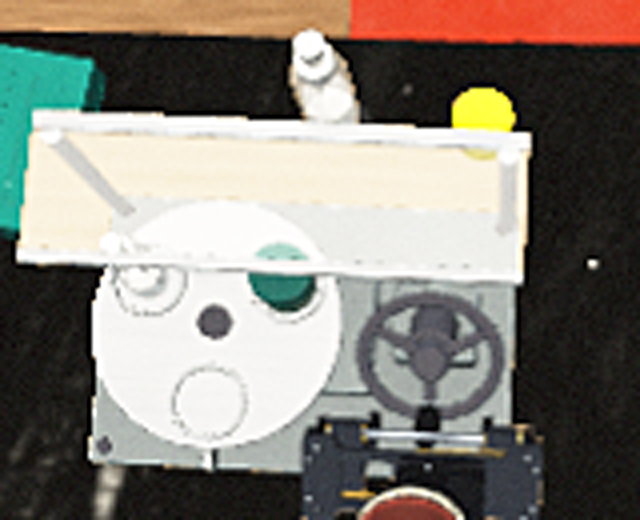

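Call:
carry_out(moves="-0.9 0 4 0 0 0 87; -0.9 0 4 0 0 0 87; 0 0 0 0 0 0 20; 0 0 0 0 0 0 20; 0 0 0 0 0 0 20; 0 0 0 0 0 0 20; 0 0 0 0 0 0 20; 0 0 0 0 0 0 20")

```text
clock: 8.2
position: [416.1, 131.0, 237.3]
orientation: [[-0.849, 0.029, 0.527], [0.023, 1.0, -0.017], [-0.527, -0.002, -0.85]]
wrist_force: [0.0, 0.2, -0.2]
width: 47.2
```

```bash
cat > circ.py <<'E'
import sys
from plan import *
# from wheel ang a0 to a1 (deg) n rows ; args a0 a1 step hand
s=env.get_state();p=np.array(s["position"]);R=np.array(s["orientation"])
print(s["clock"],np.round(s["joints"],2),p.round(1),"F",np.round(s["wrist_force"],1),s["width"])
A=tiltR(40);g=A.T@(p+R[:,2]*164-bed(B,HUB)[0]);print("in wheel axes",g.round(1),"ang",np.degrees(np.arctan2(g[1],-g[0])))
E
python3 circ.py
python3 - <<'E'
from plan import *
s=env.get_state();R=np.array(s["orientation"])
for k in range(0,24):
    d=R.T@(knob(-np.radians(15*(k+1)))-knob(-np.radians(15*k)))
    print(" ".join(f"{v:.1f}" for v in d)+" 0 0 0 20;",end=" \n" if k%12==11 else " ")
E
```

```text
8.2 [-0.26 -0.06 -0.26  2.36  0.66  0.44  0.47] [416.1 131.  237.3] F [ 0.   0.2 -0.2] 47.2220729553645
in wheel axes [-51.1   0.7 -33.8] ang 0.7697670113776812
-1.7 12.9 -0.3 0 0 0 20; -4.9 12.1 -0.7 0 0 0 20; -7.9 10.4 -1.2 0 0 0 20; -10.2 8.0 -1.5 0 0 0 20; -11.9 5.0 -1.7 0 0 0 20; -12.8 1.7 -1.8 0 0 0 20; -12.8 -1.7 -1.8 0 0 0 20; -11.9 -5.0 -1.7 0 0 0 20; -10.3 -7.9 -1.4 0 0 0 20; -7.9 -10.3 -1.1 0 0 0 20; -5.0 -12.1 -0.7 0 0 0 20; -1.7 -12.9 -0.2 0 0 0 20; 
1.7 -12.9 0.3 0 0 0 20; 4.9 -12.1 0.7 0 0 0 20; 7.9 -10.4 1.2 0 0 0 20; 10.2 -8.0 1.5 0 0 0 20; 11.9 -5.0 1.7 0 0 0 20; 12.8 -1.7 1.8 0 0 0 20; 12.8 1.7 1.8 0 0 0 20; 11.9 5.0 1.7 0 0 0 20; 10.3 7.9 1.4 0 0 0 20; 7.9 10.3 1.1 0 0 0 20; 5.0 12.1 0.7 0 0 0 20; 1.7 12.9 0.2 0 0 0 20;
```

Call:
carry_out(moves="0 0 0 0 0 0 20; 0 0 0 0 0 0 20; 0 0 0 0 0 0 20; 0 0 0 0 0 0 20; 0 0 0 0 0 0 20; 0 0 0 0 0 0 20")

```text
clock: 8.8
position: [416.2, 131.2, 237.4]
orientation: [[-0.849, 0.029, 0.527], [0.023, 1.0, -0.017], [-0.527, -0.002, -0.85]]
wrist_force: [0.3, 0.6, 1.2]
width: 21.8
```

```bash
python3 circ.py
```

```text
8.8 [-0.26 -0.06 -0.26  2.36  0.66  0.44  0.47] [416.2 131.2 237.4] F [0.3 0.6 1.2] 21.797230512052668
in wheel axes [-51.    0.5 -33.7] ang 0.577868113418895
```

Gripped the knob (21.8 mm; a 23 mm knob). First half turn.

Call:
carry_out(moves="-1.7 12.9 -0.3 0 0 0 20; -4.9 12.1 -0.7 0 0 0 20; -7.9 10.4 -1.2 0 0 0 20; -10.2 8 -1.5 0 0 0 20; -11.9 5 -1.7 0 0 0 20; -12.8 1.7 -1.8 0 0 0 20; 0 0 0 0 0 0 20")

```text
clock: 9.5
position: [456.8, 182.2, 270.6]
orientation: [[-0.848, 0.026, 0.529], [0.023, 1.0, -0.013], [-0.529, 0.001, -0.849]]
wrist_force: [4.5, 8.8, -2.7]
width: 22.3
```

```bash
python3 circ.py; python3 look.py 3
```

```text
9.5 [-0.29  0.01 -0.29  2.21  0.63  0.54  0.47] [456.8 182.2 270.6] F [ 4.5  8.8 -2.7] 22.289986273864212
in wheel axes [  0.8 -52.2 -33.9] ang -90.8589700280893
```

View pics/s3.png

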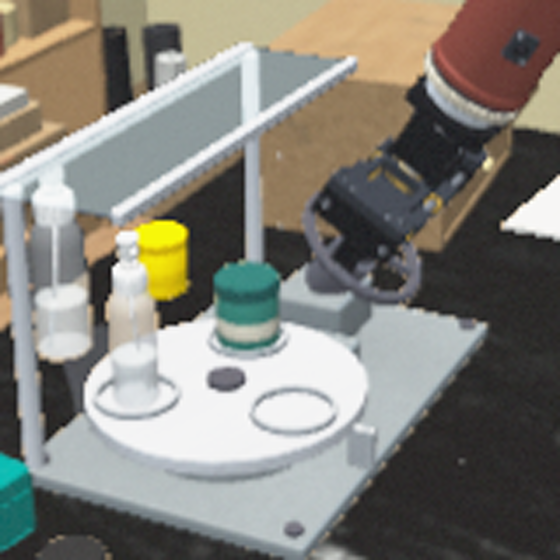

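Call:
carry_out(moves="-12.8 -2.7 -1.8 0 0 0 20; -11.9 -5 -1.7 0 0 0 20; -10.3 -7.9 -1.4 0 0 0 20; -7.9 -10.3 -1.1 0 0 0 20; -5 -12.1 -0.7 0 0 0 20; -1.7 -12.9 -0.2 0 0 0 20; 1.7 -12.9 0.3 0 0 0 20; 4.9 -12.1 0.7 0 0 0 20; 7.9 -10.4 1.2 0 0 0 20; 10.2 -8 1.5 0 0 0 20; 11.9 -5 1.7 0 0 0 20; 12.8 -1.7 1.8 0 0 0 20")

```text
clock: 10.8
position: [452.9, 81.9, 269.5]
orientation: [[-0.848, 0.024, 0.529], [0.021, 1.0, -0.011], [-0.529, 0.001, -0.849]]
wrist_force: [7.7, 18.2, -7.2]
width: 21.9
```

```bash
python3 circ.py
```

```text
10.8 [-0.17 -0.08 -0.18  2.29  0.44  0.44  0.84] [452.9  81.9 269.5] F [ 7.7 18.2 -7.2] 21.94357304734272
in wheel axes [ -0.9  48.  -33.8] ang 88.88554730141273
```

Call:
carry_out(moves="12.8 4.7 1.8 0 0 0 20; 11.9 5 1.7 0 0 0 20; 10.3 7.9 1.4 0 0 0 20; 7.9 10.3 1.1 0 0 0 20; 5 12.1 0.7 0 0 0 20; 1.7 12.9 0.2 0 0 0 20; -1.7 12.9 -0.3 0 0 0 20; -4.9 12.1 -0.7 0 0 0 20; -7.9 10.4 -1.2 0 0 0 20; -10.2 8 -1.5 0 0 0 20; -11.9 5 -1.7 0 0 0 20; -12.8 1.7 -1.8 0 0 0 20")

```text
clock: 12.0
position: [455.6, 183.1, 269.3]
orientation: [[-0.85, 0.027, 0.526], [0.022, 1.0, -0.016], [-0.526, -0.002, -0.85]]
wrist_force: [-5.4, -0.9, 2.8]
width: 22.4
```

```bash
python3 circ.py
```

```text
12.0 [-0.23  0.01 -0.36  2.21  0.64  0.55  0.47] [455.6 183.1 269.3] F [-5.4 -0.9  2.8] 22.373168907645923
in wheel axes [ -1.7 -52.5 -33.8] ang -88.19517282520437
```

Call:
carry_out(moves="-12.8 -1.7 -1.8 0 0 0 20; -11.9 -5 -1.7 0 0 0 20; -10.3 -7.9 -1.4 0 0 0 20; -7.9 -10.3 -1.1 0 0 0 20; -5 -12.1 -0.7 0 0 0 20; -1.7 -12.9 -0.2 0 0 0 20; 1.7 -12.9 0.3 0 0 0 20; 4.9 -12.1 0.7 0 0 0 20; 7.9 -10.4 1.2 0 0 0 20; 10.2 -8 1.5 0 0 0 20; 11.9 -5 1.7 0 0 0 20; 12.8 -1.7 1.8 0 0 0 20")

```text
clock: 13.2
position: [453.2, 82.7, 269.5]
orientation: [[-0.849, 0.028, 0.528], [0.023, 1.0, -0.015], [-0.529, -0.001, -0.849]]
wrist_force: [4.8, 9.4, -2.1]
width: 21.8
```

```bash
python3 circ.py
```

```text
13.2 [-0.1  -0.08 -0.25  2.29  0.44  0.44  0.84] [453.2  82.7 269.5] F [ 4.8  9.4 -2.1] 21.80721895064154
in wheel axes [ -0.8  47.7 -33.7] ang 89.02085556857328
```

Call:
carry_out(moves="12.8 3 1.8 0 0 0 20; 11.9 5 1.7 0 0 0 20; 10.3 7.9 1.4 0 0 0 20; 7.9 10.3 1.1 0 0 0 20; 5 12.1 0.7 0 0 0 20; 1.7 12.4 0.2 0 0 0 20; 0 0 0 0 0 0 20; 0 0 0 0 0 0 20")

```text
clock: 14.0
position: [416.2, 133.7, 237.3]
orientation: [[-0.85, 0.028, 0.527], [0.023, 1.0, -0.017], [-0.527, -0.002, -0.85]]
wrist_force: [-0.9, 0.2, 2.1]
width: 21.8
```

```bash
python3 circ.py;python3 look.py 4
```

```text
14.0 [-0.14 -0.05 -0.39  2.35  0.66  0.44  0.47] [416.2 133.7 237.3] F [-0.9  0.2  2.1] 21.785472400367684
in wheel axes [-51.1  -2.  -33.7] ang -2.290937635722944
```

View pics/s4.png

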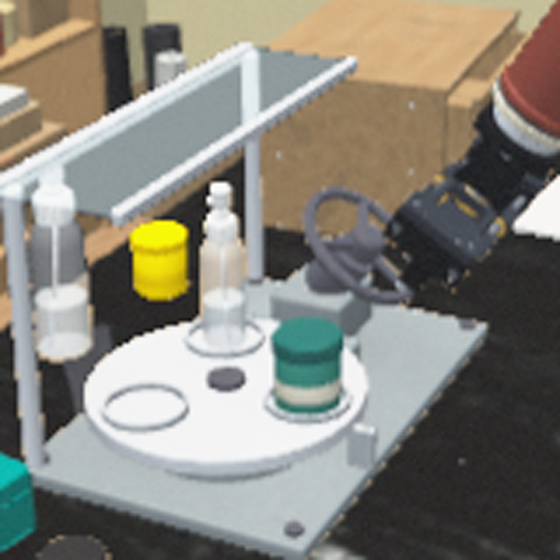

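View pics/t4.png

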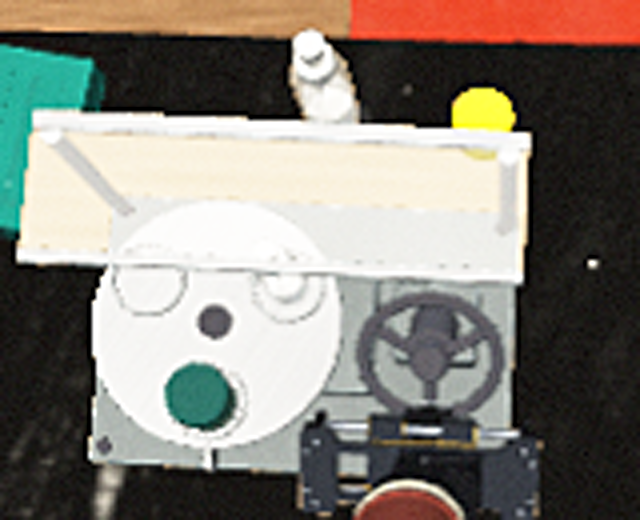

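Run:
```python
from plan import *
for n in("top","side"):
    c=env.camera(n);I=c["color"]; hsv=cv2.cvtColor(I,cv2.COLOR_BGR2HSV)
    pr=proj(c,bed(B,[[-72,0,121],[-72,0,90.5]]));x,y=pr[0].astype(int)
    m=np.zeros(I.shape[:2],np.uint8);m[y-20:y+25,x-20:x+20]=cv2.inRange(hsv,(75,100,30),(95,255,200))[y-20:y+25,x-20:x+20]
    v,u=np.nonzero(m);print(n,pr.round(1).tolist(),"green centroid",u.mean(),v.mean(),u.min(),u.max(),v.min(),v.max())
    print([ (np.round(d["point"]),d["p"]) for d in env.recognise(c,"pot_centre")])
print(bed(B,[[-72,0,90.5]]))
```

```text
top [[178.5, 217.8], [180.2, 219.0]] green centroid 179.18048780487806 218.62926829268292 171 187 211 226
[(array([800.,  94.,  64.]), 0.7), (array([524., 321., 120.]), 0.6)]
side [[247.5, 244.2], [247.6, 254.3]] green centroid 247.57703081232492 251.34733893557424 238 257 241 267
[(array([517., 342., 103.]), 0.73), (array([785., 110.,  39.]), 0.54)]
[[526.50464982 323.39573924  90.5       ]]
```

Call:
carry_out(moves="0 0 0 0 0 0 87; 0 0 0 0 0 0 87; 0 0 0 0 0 0 87; 0 0 0 0 0 0 87; 0 0 0 0 0 0 87; 0 0 0 0 0 0 87; 0 0 0 0 0 0 87; 0 0 0 0 0 0 87; 0 0 0 0 0 0 87; 0 0 0 0 0 0 87; 0 0 0 0 0 0 87")

```text
clock: 15.4
position: [416.2, 133.8, 237.3]
orientation: [[-0.849, 0.029, 0.527], [0.024, 1.0, -0.017], [-0.527, -0.002, -0.85]]
wrist_force: [-0.1, -0.3, -0.6]
width: 86.4
```

Call:
carry_out(moves="0.9 0 -5.9 0 0 0 87; 0.9 0 -5.9 0 0 0 87; -11.6 0 -7.5 0 0 0 87; -11.6 0 -7.5 0 0 0 87; -11.6 0 -7.5 0 0 0 87; -11.6 0 -7.5 0 0 0 87; -16 0 -25 0 0 0 87; -16 0 -25 0 0 0 87; -16 0 -25 0 0 0 87; -16 0 -25 0 0 0 87")

```text
clock: 16.4
position: [433.0, 133.8, 416.8]
orientation: [[-0.849, 0.028, 0.527], [0.023, 1.0, -0.016], [-0.527, -0.001, -0.85]]
wrist_force: [0.8, -0.5, 0.3]
width: 86.7
```

```bash
python3 circ.py;python3 look.py 5;python3 - <<'E'
from plan import *
s=env.get_state();p=np.array(s["position"]);R=np.array(s["orientation"])
Q=tiltR(0)@np.diag([-1,-1,1.])
p,R=rows(p,R,[([440,220,450],Ro.from_matrix(R).as_matrix()@Ro.from_euler("y",32/2,degrees=True).as_matrix(),4),([526,322,450],Q,5)],87)
E
```

```text
16.4 [-0.19 -0.25 -0.27  2.1   0.26  0.8   0.94] [433.  133.8 416.8] F [ 0.8 -0.5  0.3] 86.7122682538986
in wheel axes [  77.1   -2.7 -160.4] ang -177.98819321753288
-4.7 21.4 -5.8 0 4 0 87; -4.3 21.4 -6.2 0 4 0 87; -3.9 21.4 -6.4 0 4 0 87; -3.4 21.4 -6.7 0 4 0 87; -16 20.9 4.7 0 3.2 -0 87; -16.2 20.9 3.8 0 3.2 -0 87; -16.4 20.9 2.8 0 3.2 -0 87; -16.5 20.9 1.9 0 3.2 -0 87; -16.6 20.9 1 0 3.2 -0 87
9 end [526.1 322.  450. ] max 26.737613954876377 4.0
```

View pics/t5.png

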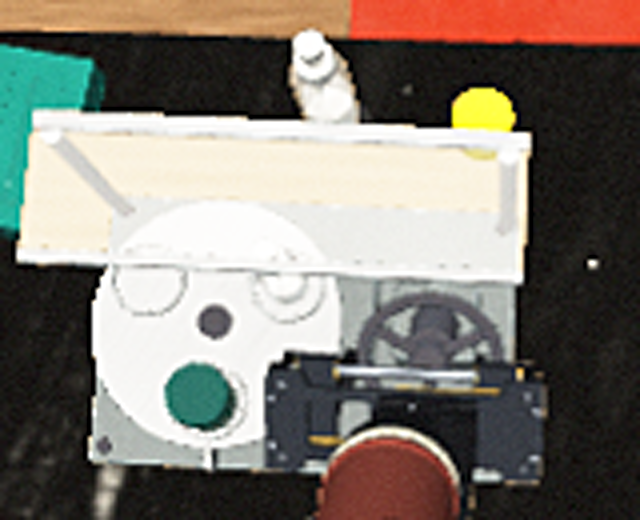

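View pics/s5.png

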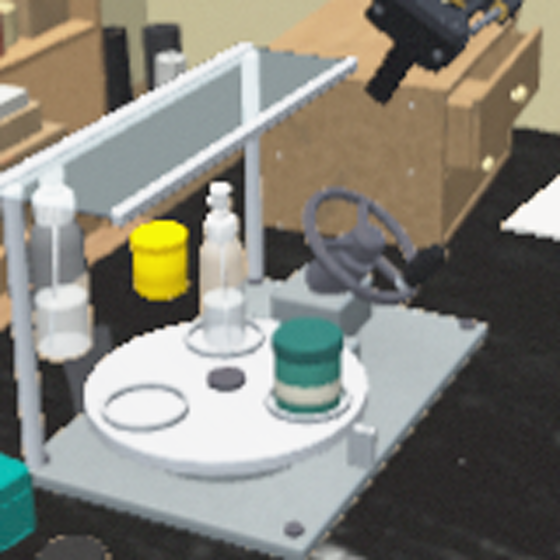

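Call:
carry_out(moves="-4.7 21.4 -5.8 0 4 0 87; -4.3 21.4 -6.2 0 4 0 87; -3.9 21.4 -6.4 0 4 0 87; -3.4 21.4 -6.7 0 4 0 87; -16 20.9 4.7 0 3.2 0 87; -16.2 20.9 3.8 0 3.2 0 87; -16.4 20.9 2.8 0 3.2 0 87; -16.5 20.9 1.9 0 3.2 0 87; -16.6 20.9 1 0 3.2 0 87; 0 0 40 0 0 0 87; 0 0 40 0 0 0 87; 0 0 0 0 0 0 87")

```text
clock: 17.7
position: [524.4, 320.2, 357.9]
orientation: [[-1.0, 0.028, -0.012], [0.028, 1.0, -0.007], [0.012, -0.007, -1.0]]
wrist_force: [0.5, -1.0, -0.4]
width: 87.0
```

```bash
python3 circ.py;python3 look.py 6;python3 - <<'E'
from plan import *
s=env.get_state();p=np.array(s["position"]);R=np.array(s["orientation"])
print(R.round(3).tolist())
Q=tiltR(0)@np.diag([-1,-1,1.])
p,R=rows(p,R,[([526,322.5,262],Q,5)],87)
E
```

```text
17.7 [-0.33  0.32 -0.36  1.6   0.12  1.26  0.83] [524.4 320.2 357.9] F [ 0.5 -1.  -0.4] 86.99930672448748
in wheel axes [  21.9 -190.6  -97.7] ang -96.54706219298299
[[-1.0, 0.029, -0.005], [0.029, 1.0, -0.002], [0.005, -0.002, -1.0]]
-0.2 0.3 20.4 -0 -0.1 -0 87; -0.1 0.3 20.4 -0 -0.1 -0 87; -0.1 0.3 20.4 -0 -0.1 -0 87; -0.1 0.3 20.4 -0 -0.1 -0 87; -0 0.3 20.4 -0 -0.1 -0 87
5 end [526.  322.3 262.2] max 20.403186025716668 0.1
```

View pics/s6.png

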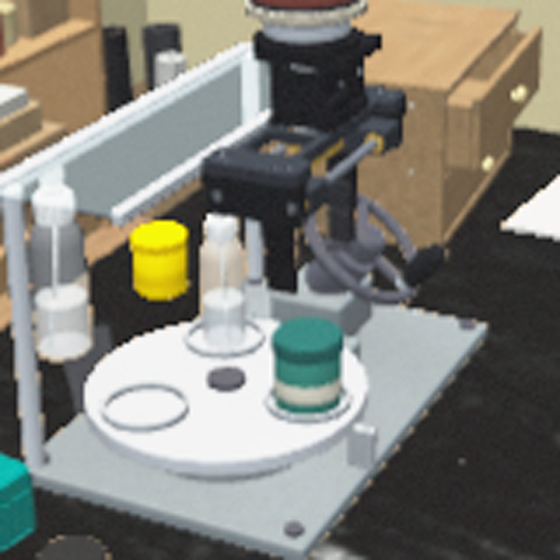

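Call:
carry_out(moves="0 0.3 20.4 0 0 0 87; 0 0.3 20.4 0 0 0 87; 0 0.3 20.4 0 0 0 87; 0 0.3 20.4 0 0 0 87; 0 0.3 20.4 0 0 0 87; 0 0 0 0 0 0 87; 0 0 0 0 0 0 50; 0 0 0 0 0 0 50; 0 0 0 0 0 0 50; 0 0 0 0 0 0 50; 0 0 0 0 0 0 50; 0 0 0 0 0 0 50")

```text
clock: 19.0
position: [525.6, 323.0, 262.4]
orientation: [[-1.0, 0.028, -0.003], [0.028, 1.0, -0.001], [0.002, -0.001, -1.0]]
wrist_force: [0.4, 3.4, 2.2]
width: 52.7
```

```bash
python3 circ.py;python3 look.py 7
```

```text
19.0 [-0.34  0.4  -0.35  1.69  0.15  1.08  0.8 ] [525.6 323.  262.4] F [0.4 3.4 2.2] 52.691110321255294
in wheel axes [ -37.4 -194.4  -22.7] ang -79.11568013914608
```

View pics/s7.png

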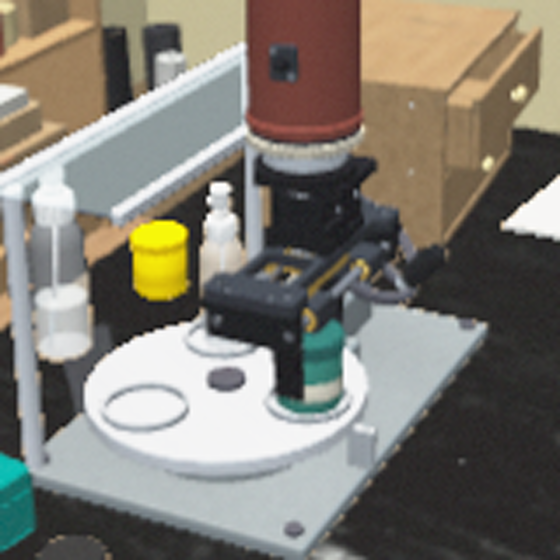

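Call:
carry_out(moves="0 0 -8 0 0 0 44; 0 0 -15 0 0 0 44; 0 0 -25 0 0 0 44; 0 0 -30 0 0 0 44; 0 0 -30 0 0 0 44; 0 0 -30 0 0 0 44; 0 0 -20 0 0 0 44; 0 0 -10 0 0 0 44; 0 0 0 0 0 0 44")

```text
clock: 20.0
position: [526.2, 322.7, 431.5]
orientation: [[-1.0, 0.029, -0.001], [0.029, 1.0, -0.001], [0.001, -0.001, -1.0]]
wrist_force: [0.5, -0.3, -2.2]
width: 52.4
```

```bash
python3 circ.py;python3 look.py 8;python3 - <<'E'
from plan import *
s=env.get_state();p=np.array(s["position"]);R=np.array(s["orientation"])
p,R=rows(p,R,[([419,-268,420],R,20)],44)
E
```

```text
20.0 [-0.33  0.28 -0.37  1.49  0.1   1.39  0.84] [526.2 322.7 431.5] F [ 0.5 -0.3 -2.2] 52.40866790253144
in wheel axes [  72.  -194.1 -151.8] ang -110.3387979019
4.5 -29.7 0.5 0 0 0 44; 4.5 -29.7 0.5 0 0 0 44; 4.5 -29.7 0.5 0 0 0 44; 4.5 -29.7 0.5 0 0 0 44; 4.5 -29.7 0.5 0 0 0 44; 4.5 -29.7 0.5 0 0 0 44; 4.5 -29.7 0.5 0 0 0 44; 4.5 -29.7 0.5 0 0 0 44; 4.5 -29.7 0.5 0 0 0 44; 4.5 -29.7 0.5 0 0 0 44; 4.5 -29.7 0.5 0 0 0 44; 4.5 -29.7 0.5 0 0 0 44; 4.5 -29.7 0.5 0 0 0 44; 4.5 -29.7 0.5 0 0 0 44; 4.5 -29.7 0.5 0 0 0 44; 4.5 -29.7 0.5 0 0 0 44; 4.5 -29.7 0.5 0 0 0 44; 4.5 -29.7 0.5 0 0 0 44; 4.5 -29.7 0.5 0 0 0 44; 4.5 -29.7 0.5 0 0 0 44
20 end [ 418.8 -268.7  421. ] max 30.043135655254094 0.0
```

View pics/s8.png

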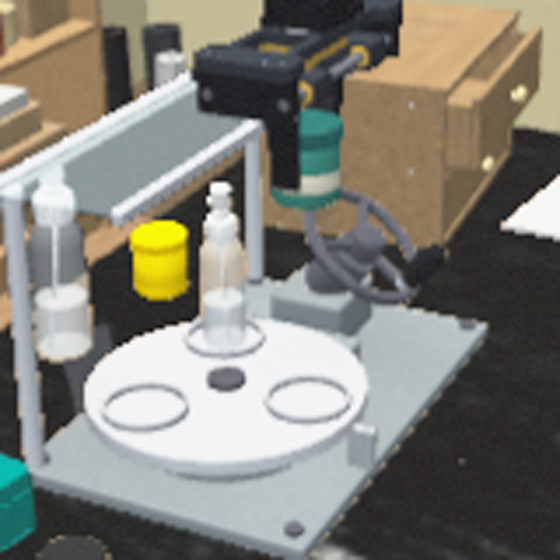

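Pot lifted upright. Carrying.

Call:
carry_out(moves="2 -15 0.5 0 0 0 44; 4.5 -29.7 0.5 0 0 0 44; 4.5 -29.7 0.5 0 0 0 44; 4.5 -29.7 0.5 0 0 0 44; 4.5 -29.7 0.5 0 0 0 44; 4.5 -29.7 0.5 0 0 0 44; 4.5 -29.7 0.5 0 0 0 44; 4.5 -29.7 0.5 0 0 0 44; 4.5 -29.7 0.5 0 0 0 44; 4.5 -29.7 0.5 0 0 0 44; 4.5 -29.7 0.5 0 0 0 44; 4.5 -29.7 0.5 0 0 0 44")

```text
clock: 21.3
position: [463.5, -19.5, 423.5]
orientation: [[-1.0, 0.03, -0.005], [0.03, 1.0, -0.002], [0.005, -0.002, -1.0]]
wrist_force: [1.1, -0.5, -0.8]
width: 53.1
```

Call:
carry_out(moves="4.5 -29.7 0.5 0 0 0 44; 4.5 -29.7 0.5 0 0 0 44; 4.5 -29.7 0.5 0 0 0 44; 4.5 -29.7 0.5 0 0 0 44; 4.5 -29.7 0.5 0 0 0 44; 4.5 -29.7 0.5 0 0 0 44; 4.5 -29.7 0.5 0 0 0 44; 4.5 -29.7 0.5 0 0 0 44; 2.5 -15 0.5 0 0 0 44; 0 0 0 0 0 0 44")

```text
clock: 22.3
position: [416.9, -271.4, 419.6]
orientation: [[-0.999, 0.034, -0.005], [0.034, 0.999, -0.001], [0.005, -0.002, -1.0]]
wrist_force: [0.8, 0.1, -1.5]
width: 53.1
```

```bash
cat > look2.py <<'E'
import sys
from plan import *
n=sys.argv[1]
S=env.camera("side");T=env.camera("top")
cv2.imwrite(f"pics/s{n}.png",cv2.resize(S["color"][130:250,270:400],None,fx=4,fy=4,interpolation=cv2.INTER_CUBIC))
cv2.imwrite(f"pics/t{n}.png",cv2.resize(T["color"][200:310,290:400],None,fx=4,fy=4,interpolation=cv2.INTER_CUBIC))
E
python3 circ.py; python3 look2.py 9
```

```text
22.3 [0.32 0.01 0.17 1.81 0.   1.32 2.02] [ 416.9 -271.4  419.6] F [ 0.8  0.1 -1.5] 53.082587591276834
in wheel axes [  -8.1  402.7 -203.3] ang 88.84784314689266
```

View pics/s9.png

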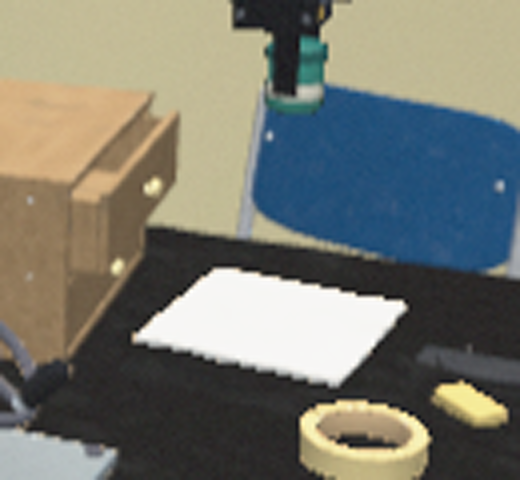

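Call:
carry_out(moves="-2 3 15 0 0 0 44; 0 0 30 0 0 0 44; 0 0 30 0 0 0 44; 0 0 30 0 0 0 44; 0 0 30 0 0 0 44; 0 0 30 0 0 0 44; 0 0 15 0 0 0 44; 0 0 10 0 0 0 44; 0 0 6 0 0 0 44; 0 0 6 0 0 0 44; 0 0 0 0 0 0 44; 0 0 0 0 0 0 44")

```text
clock: 23.6
position: [420.6, -266.3, 219.3]
orientation: [[-1.0, 0.029, -0.003], [0.029, 1.0, -0.002], [0.003, -0.002, -1.0]]
wrist_force: [-0.2, -0.1, -1.5]
width: 52.9
```

```bash
python3 circ.py; python3 look2.py 10
```

```text
23.6 [ 0.33  0.21  0.16  2.04 -0.04  0.9   2.05] [ 420.6 -266.3  219.3] F [-0.2 -0.1 -1.5] 52.94870112142084
in wheel axes [-133.7  397.6  -47.3] ang 71.41322200538109
```

View pics/s10.png

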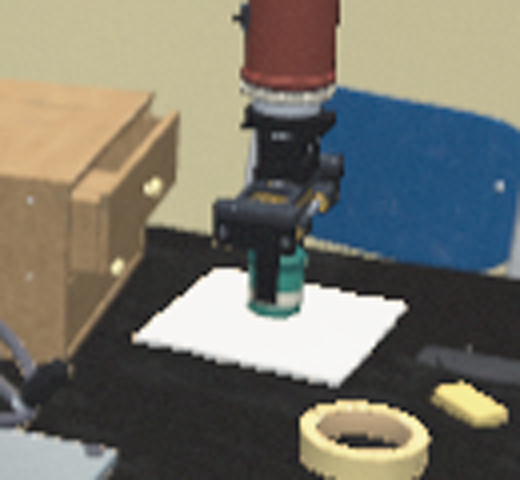

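View pics/t10.png

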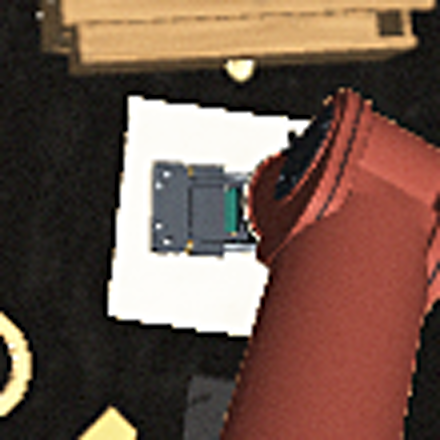

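Over the tile's middle, about 7 mm above it. Lower gently until contact.

Call:
carry_out(moves="0 0 3 0 0 0 44; 0 0 2 0 0 0 44; 0 0 1 0 0 0 44; 0 0 0 0 0 0 44; 0 0 0 0 0 0 44")

```text
clock: 24.2
position: [420.4, -266.2, 212.7]
orientation: [[-1.0, 0.029, -0.003], [0.029, 1.0, -0.002], [0.003, -0.002, -1.0]]
wrist_force: [-0.4, -0.3, -1.2]
width: 52.7
```

```bash
python3 circ.py
```

```text
24.2 [ 0.33  0.22  0.16  2.04 -0.04  0.88  2.05] [ 420.4 -266.2  212.7] F [-0.4 -0.3 -1.2] 52.70622307306608
in wheel axes [-138.3  397.5  -42.6] ang 70.82193984585234
```

Call:
carry_out(moves="0 0 0.7 0 0 0 44; 0 0 0.7 0 0 0 44; 0 0 0.7 0 0 0 44; 0 0 0 0 0 0 44")

```text
clock: 24.6
position: [420.8, -266.2, 212.2]
orientation: [[-1.0, 0.029, -0.002], [0.029, 1.0, -0.002], [0.002, -0.002, -1.0]]
wrist_force: [-5.3, 4.3, 17.5]
width: 52.6
```

```bash
python3 circ.py
```

```text
24.6 [ 0.33  0.22  0.16  2.04 -0.04  0.88  2.05] [ 420.8 -266.2  212.2] F [-5.3  4.3 17.5] 52.64060222013066
in wheel axes [-138.1  397.5  -41.8] ang 70.84130033611032
```

Contact (17 N up). Back off 1 mm, open, withdraw straight up.

Call:
carry_out(moves="0 0 -1.2 0 0 0 44; 0 0 0 0 0 0 65; 0 0 0 0 0 0 87; 0 0 0 0 0 0 87; 0 0 0 0 0 0 87; 0 0 0 0 0 0 87; 0 0 0 0 0 0 87; 0 0 0 0 0 0 87")

```text
clock: 25.4
position: [420.4, -266.2, 211.9]
orientation: [[-1.0, 0.029, -0.003], [0.029, 1.0, -0.002], [0.003, -0.002, -1.0]]
wrist_force: [0.1, -0.1, -0.1]
width: 86.3
```

Call:
carry_out(moves="0 0 -8 0 0 0 87; 0 0 -20 0 0 0 87; 0 0 -30 0 0 0 87; 0 0 -30 0 0 0 87; 0 0 -30 0 0 0 87; 0 0 -30 0 0 0 87; 0 -20 -20 0 0 0 87; 0 -40 0 0 0 0 87; 0 -40 0 0 0 0 87; 0 -40 0 0 0 0 87; 0 0 0 0 0 0 87")

```text
clock: 26.5
position: [414.8, -410.7, 380.6]
orientation: [[-0.999, 0.035, -0.004], [0.035, 0.999, -0.005], [0.004, -0.005, -1.0]]
wrist_force: [-0.1, -0.1, 0.6]
width: 87.2
```

```bash
python3 circ.py; python3 look2.py 11; python3 look.py 12
python3 - <<'E'
from plan import *
for n in("top","side"):
    c=env.camera(n)
    print(n,proj(c,[[419,-268,71],[419,-268,40]]).round(1).tolist(),[(np.round(d["point"]),d["p"]) for d in env.recognise(c,"pot_centre")])
    hsv=cv2.cvtColor(c["color"],cv2.COLOR_BGR2HSV);m=cv2.inRange(hsv,(75,100,30),(95,255,200));x,y=proj(c,[[419,-268,45]])[0].astype(int)
    w=m[y-20:y+20,x-20:x+20];v,u=np.nonzero(w);print("green",u.mean()+x-20,v.mean()+y-20)
E
```

```text
26.5 [ 0.46  0.21  0.29  1.68 -0.06  1.26  2.29] [ 414.8 -410.7  380.6] F [-0.1 -0.1  0.6] 87.20367655680515
in wheel axes [ -31.8  542.5 -172.4] ang 86.64306756480897
top [[350.5, 254.3], [348.4, 254.7]] [(array([ 424., -258.,   70.]), 0.54), (array([802.,  98.,  65.]), 0.41)]
green 349.31553398058253 254.0873786407767
side [[339.5, 194.0], [339.0, 201.6]] [(array([ 417., -247.,   48.]), 0.76), (array([788., 111.,  44.]), 0.61), (array([554., 139., 110.]), 0.38)]
green 338.7261904761905 198.9047619047619
```

View pics/s11.png

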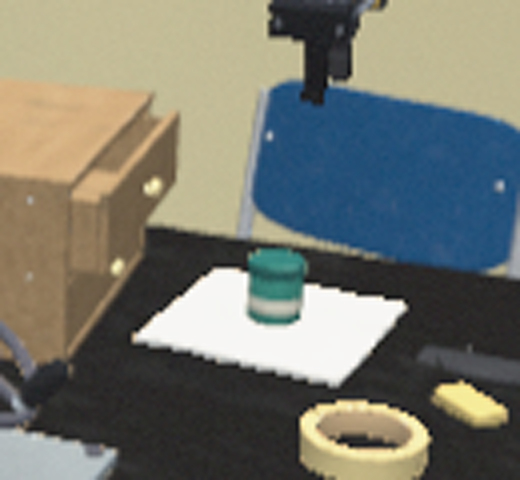

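View pics/t11.png

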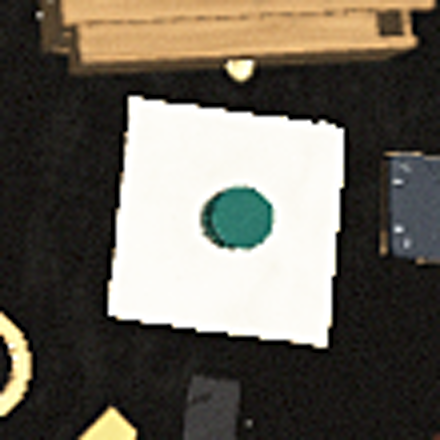

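View pics/t12.png

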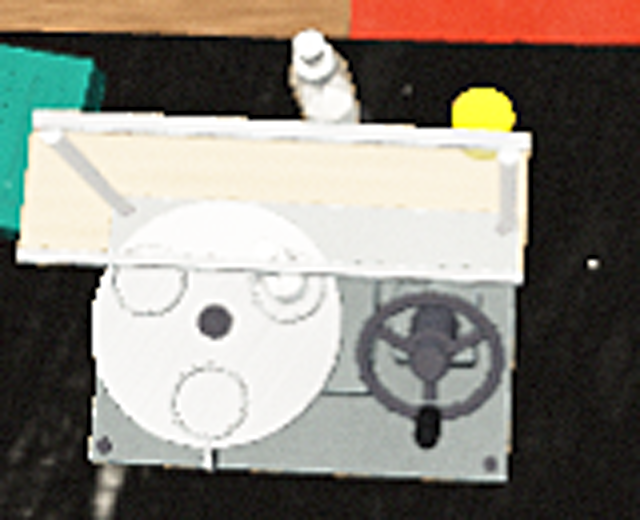

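The pot stands upright in the middle of the tile. The knob is back at its start position, the seats are indexed and the bottle is standing.

```bash
python3 -c "
from bench import env
print(env.job_done())"
```

```text
the job is handed in; nothing more can be done
None
```

The job is done and handed in at about 27 s of the 72 s allowed; no verdict came back.

I gripped the crank knob with the tool leaning about 32° rather than 40°, because the arm was close to its joint limits at 40°. Two clockwise turns brought the pot to the front pointer. I then released the knob, lifted the pot off the table and set it down on the tile.

**Last checks:**
- **Handwheel:** the gripped knob ended within about 3 mm of where it started, so the wheel is about 0.05 rad past two turns. The last top picture shows the knob back at the front.
- **Pot at the front place:** its image position was within about 1 px of the prediction in the top view. In the side view only the sideways position could be compared, and it agreed.
- **Pot on the tile:** it stands upright, within a few millimetres of the tile's centre in both pictures. The recogniser put it 10 mm (top view) and 21 mm (side view) off centre. I trusted the pixel check and the measured arm pose over that.
- **Bottle and gripper:** the bottle stands in its back right seat, and the gripper is clear of everything.
- **Forces:** wrist force readings stayed at or below about 21 N, the highest being at set-down and while cranking.

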